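# Go/no-go check of a bearing housing on the electronics bench

### The job

Check the bore of the tall bearing housing with the large two-legged go/no-go gauge: put its thin (go) leg fully home, collar on the rim, then take it out. Then press the thick (no-go) leg down on the rim for a moment, centred on the same bore, to confirm that it does not go in. Finally stand the gauge back on the dark mat, upright with both feet on the mat, and let go.

Things in the scene. Friction and masses are not known exactly. Their poses are not given: they have to be found in the camera images.
- gauge: Large two-legged gauge, 0.36 kg, on the mat: two steel legs 40 mm long, axes 70 mm apart, under an aluminium bar on edge. Origin: centre of the go leg's foot; z up, x along the bar to the no-go leg. Go leg: 28 mm thick, lowest 14 mm tapering to 14 mm; collar 48 mm wide, z 40-46. Bar (the handle): 12 mm thick in y, z 40-78, x -22 to 92, balances at x = 40 mm. (A 50 mm tall copy is not used.)
- nogo_end (a point): Point on the same gauge: centre of the flat foot of the thick no-go leg (46 mm diameter, 40 mm long), 70 mm along the gauge's x from its origin and at the same height.
- housing: Tall aluminium bearing housing, fixed: round boss, 58 mm outer diameter, rim 60 mm above the bench, on a flange 84 x 84 x 8 mm. Origin: on the boss axis at bench level; z up. Vertical bore open at the top, 36 mm diameter, 52 mm deep; the other leg hangs free beside the boss at any yaw. (A low housing, 32 mm tall with a 14 mm bore, is not used.)
- pad: Dark rubber mat fixed on the bench, 200 mm (its x) by 150 mm (its y), 4 mm thick; origin at the centre of its underside. The gauge starts on it and goes back anywhere on it, any way round.

How it is judged:
On the way, in this order (a step that is already met when the one before it is completed fails the run):
1. the go leg is fully home in the tall housing's bore: its foot at least 35 mm below the rim, on the bore's axis within 10 mm, the gauge within 10 degrees of upright (horizontal distance between gauge and housing below 0.01 m and z of gauge in the frame of housing below 0.025 m and angle between gauge's own z axis and vertical below 0.175 rad), for 0.1 s.
2. the no-go leg's foot is pressed on the rim of the same bore with more than 2 N and does not enter: its centre within 15 mm of the bore's axis, the gauge within 10 degrees of upright (horizontal distance between nogo_end and housing below 0.015 m and z of nogo_end in the frame of housing above 0.054 m and contact force between gauge and housing above 2 N and angle between gauge's own z axis and vertical below 0.175 rad), for 0.1 s.
At the end, for the whole second after the job is handed in: The gauge stands at rest on the mat, within 10 degrees of upright, the centres of both feet within the mat's outline and less than 16 mm above the bench (x of gauge in the frame of pad between -0.1 and 0.1 m and y of gauge in the frame of pad between -0.075 and 0.075 m and x of nogo_end in the frame of pad between -0.1 and 0.1 m and y of nogo_end in the frame of pad between -0.075 and 0.075 m and angle between gauge's own z axis and vertical below 0.175 rad and height (world z) of gauge between -0.004 and 0.016 m and height (world z) of nogo_end below 0.016 m and linear speed of gauge below 0.02 m/s and angular speed of gauge below 0.2 rad/s); the robot touches nothing.
It also fails if it takes over 58 s, if anything falls off the work surface, if the arm or the gripper's body presses on something with over 40 N, if the wrist force passes 120 N, or if a joint passes its speed limit or range.

### The arm

A 6-joint arm with a two-finger parallel gripper is mounted at the origin on the work surface. World frame = base frame: x ahead of the robot, y to its left, z up, the work surface at z = 0. Lengths are in m, angles in rad, forces in N, time in s.
With the tool pointing down it reaches from about 0.25 to 0.775 m from the base axis. Payload 4 kg.
Tool frame: the origin (TCP) lies midway between the tips of the shut fingers; the grasp point (between the pads) lies 19 mm behind it (arm.pinch_z is the distance from the TCP to the grasp point, in m); z points along the fingers, y is the line along which they close (so a half turn about z gives the same grasp; the last joint's range is limited). The gripper opens to 94 mm and grips with 3 to 60 N. Pads are 16 mm wide; open, the fingers measure 119 mm over their backs; the gripper's body (75 mm by 177 mm) begins 78 mm behind the grasp point.
Start: joints at [-1.34, 0.087, 1.371, -0, 1.684, -0.103], TCP at [0.18, -0.52, 0.206] pointing down, gripper open.
Joint ranges: [-3.1, 3.1], [-0.76, 2.03], [0.27, 2.55], [-1.08, 4.22], [0.17, 2.65], [-2.57, 2.57]. Speed limits (rad/s): [2.79, 2.79, 3.14, 3.14, 3.14, 3.14].

### API

Orientations are given as a unit quaternion [x, y, z, w].
In Python, from workcell import arm gives the robot as it stands. The module is installed in compiled form; this text tells all that it offers.
- The arm moves only by the shell command python3 -m inch 'ROWS' [OPENING] [FORCE]. ROWS is JSON, a list of rows, each a list of 4 numbers: the shift along the tool's x, y, z in mm, then the turn about the tool's z in degrees. A call has 1 to 5 rows; each row is the pose to reach, as a shift and turn from the pose commanded when the call began, along the tool's axes at that moment; what a row does not reach only later rows make up. A row lasts 1/8 s, in which the tool goes at most 62.5 mm and 10.7 degrees, less where a joint would pass 70% of its speed; a pose out of reach is approached as far as the arm can. A call with a gripper value outside its range is refused whole. OPENING is the finger opening in mm, from 0 to 94, set as the call begins (- or left out, the last holds). The fingers move at their own pace and stop on an object; FORCE is the grip in N (left out, the last holds). Time passes only in rows, so rows that repeat a pose let the fingers close. It gives the time, the measured TCP pose, the force, the opening and the grip force at its end, in the units of the state.
- arm.sense(): the state, without advancing time (a new reading comes with each control period).
- arm.get_image(name): name is "scene" or "top" or "wrist"; returns a dict with "color" (480x640x3 uint8, red, green, blue), "K" (3x3 intrinsics, pixels), "xyz" and "attitude" of the camera in the world. Camera axes: x right, y down, z forward; pixel columns grow to the right and rows downward; lengths in m; the calibration is good to about 2 mm. A picture is of the moment at which its call begins. There is no depth.
- arm.hand_in(): hands the job in; it is judged then, once.
Trained networks look in a picture, given as the dict that the camera call returned (one of the last four; its "shot" number tells which), for a name from the list of things; names that differ only in an ending like _2 or _b are one class to them, and where a whole thing is asked for, a point or a joint stands for the part that bears it (a point fixed in the world has none). Each returns a list of dicts, best first, with "conf" (0 to 1); they miss things now and then, are a little off and sometimes report something else, mostly with a low value. They report only what shows in the picture. A call takes as long as a camera call.
- arm.recognise(label, picture): "position" ([x, y, z] in m, in the coordinates of the camera as it stood for that picture, good to about 4 mm: the middle of the surface that is visible of it).
- arm.masks_of(label, picture): "region" (480x640 bool, what is visible of it).
- arm.mark_of(label, picture): "position" ([x, y, z] in m, in the coordinates of the camera as it stood for that picture, good to about 4 mm: a listed point, or the origin of a listed thing).
The state is a dict: "time_s": time; "qpos": joint angles; "qvel": joint speeds; "joint_torque": joint torques, N m; "position": TCP position; "tool_rot": TCP orientation; "contact_force": force on the tool from outside, world axes, zero at the start; "moment": the same for the moment, N m; "finger_gap": finger opening in m; "grip_force": force on a finger pad.
Only numpy, scipy, OpenCV 4.12 (cv2) and the standard library are available. Lean on these libraries where they do the work, as an engineer would, in place of code of your own. Each camera call takes 0.05 s, during which the arm holds its last target. There are 200 camera calls.

## Working session

There is one attempt and no reset: what is moved stays moved. The work goes in short steps, Python scripts to look and compute and a shell command to move; the robot and the scene stay as the last step left them, time stands still between calls to the robot, and variables do not carry over. Pictures are saved under pics/ and viewed, at most 10 in all, crops included, and the job is handed in when it is done.

```bash
mkdir -p pics; cat > h.py <<'E'
import numpy as np, cv2
from scipy.spatial.transform import Rotation as R
from workcell import arm
def world(im,p): return R.from_quat(im["attitude"]).apply(p)+np.array(im["xyz"])
def pix(im,P):
    c=R.from_quat(im["attitude"]).inv().apply(np.array(P)-im["xyz"]); u=np.array(im["K"])@c; return u[:2]/u[2]
def plane(im,uv,z):
    d=R.from_quat(im["attitude"]).apply(np.linalg.inv(im["K"])@[uv[0],uv[1],1]); o=np.array(im["xyz"]); return o+d*(z-o[2])/d[2]
def save(im,n): cv2.imwrite("pics/"+n+".png",im["color"][:,:,::-1])
E
python3 - <<'E'
from h import *
np.set_printoptions(precision=4,suppress=True)
for c in ("top","scene"):
    im=arm.get_image(c); save(im,c+"0")
    print(c,im["xyz"])
    for l in ("gauge","nogo_end","housing","pad"):
        for r in arm.mark_of(l,im)[:3]: 
            w=world(im,r["position"]);print(l,round(r["conf"],2),w,pix(im,w).round())
s=arm.sense();print(s["time_s"],s["position"],s["tool_rot"],s["contact_force"],s["finger_gap"])
E
```

```text
top [0.3117 0.0195 1.0862]
gauge 0.61 [ 0.5228 -0.0114  0.0049] [332. 231.]
nogo_end 0.71 [ 0.5783 -0.0484  0.0026] [351. 202.]
housing 0.73 [ 0.5576 -0.2635  0.0003] [466. 211.]
scene [ 1.15   -0.1082  0.8313]
gauge 0.63 [ 0.5243 -0.0046 -0.0016] [300. 274.]
nogo_end 0.96 [ 0.5871 -0.0415  0.0059] [286. 303.]
housing 0.77 [ 0.5613 -0.2638 -0.0006] [158. 314.]
pad 0.95 [ 0.5628 -0.0265  0.001 ] [292. 292.]
0.5 [ 0.1802 -0.5196  0.2055] [ 0.9861  0.1661  0.     -0.    ] [-0.3047  0.1743  0.287 ] 0.09395565439013362
```

View pics/top0.png

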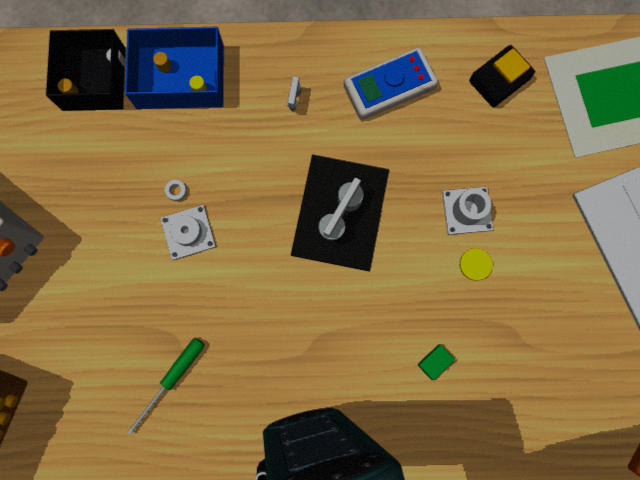

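View pics/scene0.png

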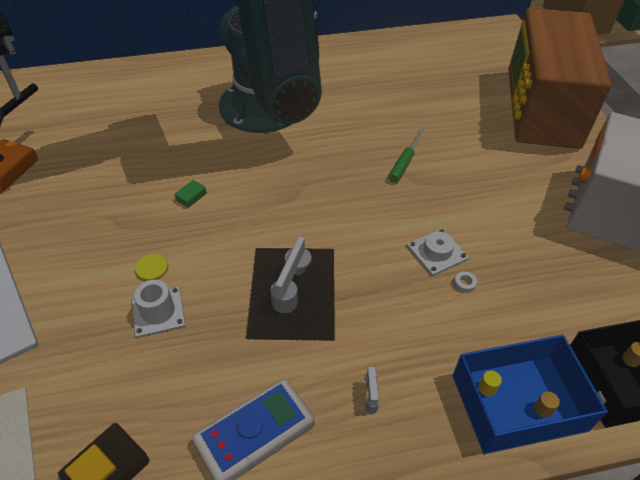

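The top view shows the gauge on the mat, with its bar from (322,237) to (358,180), and the tall housing at (470,208). The networks agree with both pictures, and the two feet come out 70 mm apart. In the scene view the thick leg is nearest the camera at (285,297), so that is the no-go end.

```bash
python3 -m inch '[[52,-34,0,10],[104,-68,0,20],[156,-102,0,30],[208,-136,0,40],[260,-170,0,51]]' 94
cat >> h.py <<'E'
def delta(x,y,z,yaw=None):
    "mm/deg row from measured pose to TCP target with tool x at world yaw (deg)"
    s=arm.sense(); r=R.from_quat(s["tool_rot"]); d=r.inv().apply(np.array([x,y,z])-s["position"])*1000
    X=r.as_matrix()[:,0]; cy=np.degrees(np.arctan2(X[1],X[0]))
    t=0 if yaw is None else (cy-yaw+180)%360-180
    print("row",d.round(1),round(t,1),"yaw",cy.round(1))
E
python3 -c "
from h import *
delta(.557,-.029,.2,-31.9)"
```

```text
time_s: 1.12
position: [0.3585, -0.2897, 0.2058]
tool_rot: [0.968, -0.25, 0.001, 0.0]
contact_force: [0.4, -0.8, 0.5]
finger_gap: 0.0942
grip_force: 0.0
row [  47.1 -324.3    5.8] 2.9 yaw -29.0
```

```bash
python3 -m inch '[[9,-60,0,0],[18,-120,0,0],[27,-180,0,0],[35,-240,0,0],[42,-290,0,0]]'; python3 -m inch '[[0,-15,0,0],[0,-15,0,0]]'
python3 - <<'E'
from h import *
np.set_printoptions(precision=4,suppress=True)
im=arm.get_image("wrist"); save(im,"w1"); print(im["xyz"])
G=[]
for l in ("gauge","nogo_end"):
    for r in arm.mark_of(l,im)[:2]:
        w=world(im,r["position"]);print(l,round(r["conf"],2),w,pix(im,w).round())
for r in arm.masks_of("gauge",im)[:1]: print(r["conf"],cv2.boundingRect(r["region"].astype(np.uint8)))
delta(.557,-.029,.2,-31.9)
E
```

```text
time_s: 1.75
position: [0.5347, -0.055, 0.2056]
tool_rot: [0.969, -0.247, 0.0, 0.0]
contact_force: [0.1, -1.0, 0.2]
finger_gap: 0.0941
grip_force: 0.0
time_s: 2.0
position: [0.5408, -0.0436, 0.2053]
tool_rot: [0.969, -0.247, -0.0, 0.0]
contact_force: [-0.4, -0.5, 0.0]
finger_gap: 0.0938
grip_force: 0.0
[ 0.6053 -0.0787  0.3854]
gauge 0.57 [ 0.5232 -0.0113  0.0046] [304. 244.]
nogo_end 0.82 [ 0.579  -0.0439  0.0052] [305. 186.]
0.89 (275, 162, 50, 129)
row [  6.8 -22.4   5.7] 3.1 yaw -28.8
```

View pics/w1.png

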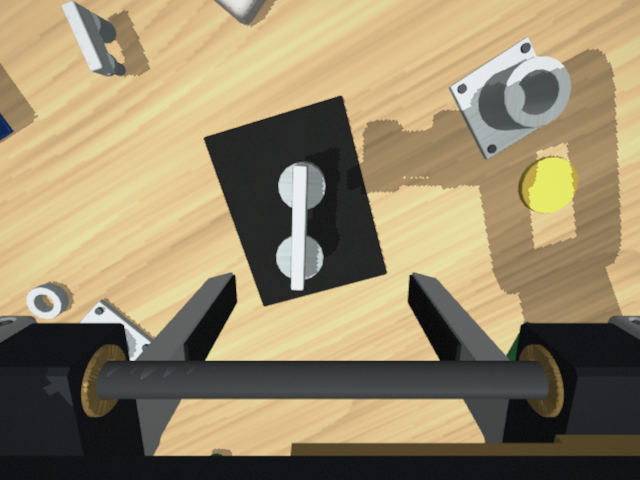

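The bar's top edge runs from (301,166) at the no-go end to (298,290) at the go end. The tall housing's rim is centred near (538,92). I'll fit both from these pixels.

```bash
python3 - <<'E'
from h import *
np.set_printoptions(precision=4,suppress=True)
im=arm.get_image("wrist")
m=arm.masks_of("gauge",im)[0]["region"]
g=cv2.cvtColor(im["color"],cv2.COLOR_RGB2GRAY)
b=((g>225)&m).astype(np.uint8); n,lab,st,_=cv2.connectedComponentsWithStats(b); k=1+st[1:,4].argmax()
c=np.argwhere(lab==k)[:,::-1].astype(np.float32); rect=cv2.minAreaRect(c); bp=cv2.boxPoints(rect); print(rect)
e=sorted(bp,key=lambda p:p[1]); A=plane(im,(e[0]+e[1])/2,.082);B=plane(im,(e[2]+e[3])/2,.082)
d=A-B; L=np.hypot(*d[:2]);u=d/L;print("ends",A,B,"len",L,"yaw",np.degrees(np.arctan2(u[1],u[0])))
mid=(A+B)/2; print("go",mid-.035*u,"x40",mid+.005*u)
print("rim",plane(im,(538,92),.06))
for r in arm.mark_of("housing",im)[:2]: w=world(im,r["position"]);print("hous",r["conf"],w,pix(im,w))
yaw=np.degrees(np.arctan2(u[1],u[0])); t=mid+.005*u
delta(t[0],t[1],.12,yaw)
E
```

```text
Traceback (most recent call last):
IndexError: list index out of range
```

```bash
python3 - <<'E'
from h import *
np.set_printoptions(precision=4,suppress=True)
im=arm.get_image("wrist")
m=np.zeros((480,640),bool); m[155:300,265:335]=1
g=cv2.cvtColor(im["color"],cv2.COLOR_RGB2GRAY)
b=((g>225)&m).astype(np.uint8); n,lab,st,_=cv2.connectedComponentsWithStats(b); k=1+st[1:,4].argmax()
c=np.argwhere(lab==k)[:,::-1].astype(np.float32); rect=cv2.minAreaRect(c); bp=cv2.boxPoints(rect); print(rect)
e=sorted(bp,key=lambda p:p[1]); A=plane(im,(e[0]+e[1])/2,.082);B=plane(im,(e[2]+e[3])/2,.082)
d=A-B; L=np.hypot(*d[:2]);u=d/L;print("ends",A,B,"len",L,"yaw",np.degrees(np.arctan2(u[1],u[0])))
mid=(A+B)/2; print("go",mid-.035*u,"x40",mid+.005*u)
print("rim",plane(im,(538,92),.06))
for r in arm.mark_of("housing",im)[:2]: w=world(im,r["position"]);print("hous",r["conf"],w,pix(im,w))
yaw=np.degrees(np.arctan2(u[1],u[0])); t=mid+.005*u
delta(t[0],t[1],.12,yaw)
E
```

```text
((296.2483215332031, 228.07383728027344), (11.31525993347168, 122.05939483642578), 1.3019527196884155)
ends [ 0.601  -0.0554  0.082 ] [0.5061 0.002  0.082 ] len 0.1109280366315093 yaw -31.15775956528957
go [ 0.5236 -0.0086  0.082 ] x40 [ 0.5578 -0.0293  0.082 ]
rim [ 0.5558 -0.2669  0.06  ]
hous 0.57 [ 0.5603 -0.2605  0.0022] [496.896   99.9432]
row [  7.6 -21.9  85.7] 2.4 yaw -28.8
```

```bash
python3 -m inch '[[4,-11,40,2],[8,-22,85,2],[8,-22,85,2],[8,-22,85,2]]' 60
python3 - <<'E'
from h import *
np.set_printoptions(precision=4,suppress=True)
im=arm.get_image("wrist"); save(im,"w2"); print(im["xyz"])
for P in ([.601,-.0554,.082],[.5061,.002,.082]): print(pix(im,P))
delta(.5578,-.0293,.053,-31.2)
E
```

```text
time_s: 2.9
position: [0.559, -0.029, 0.1221]
tool_rot: [0.964, -0.265, 0.001, 0.0]
contact_force: [-0.1, -0.3, 1.1]
finger_gap: 0.0607
grip_force: 0.0
[ 0.6218 -0.0664  0.3025]
[323.5568 187.9495]
[322.1436 346.553 ]
row [-1.7  1.2 70. ] 0.5 yaw -30.7
```

View pics/w2.png

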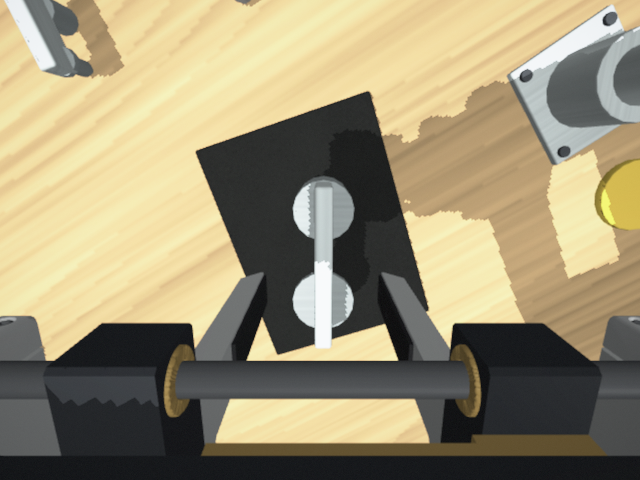

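The bar's ends are at (323,183) and (323,347), centred between the fingers and matching the prediction. I'll go down and grip it.

```bash
python3 -m inch '[[-1,1,25,1],[-1,1,50,1],[-1,1,69,1],[-1,1,69,1]]'; python3 -m inch '[[0,0,0,0],[0,0,0,0],[0,0,0,0],[0,0,0,0],[0,0,0,0]]' 0 50; python3 -m inch '[[0,0,-30,0],[0,0,-70,0],[0,0,-100,0],[0,0,-100,0],[0,0,-100,0]]'
```

```text
time_s: 3.45
position: [0.5565, -0.029, 0.0511]
tool_rot: [0.962, -0.273, -0.001, 0.0]
contact_force: [0.6, -0.2, -0.3]
finger_gap: 0.0601
grip_force: 0.0
time_s: 4.08
position: [0.5571, -0.0288, 0.0516]
tool_rot: [0.962, -0.273, 0.0, 0.0]
contact_force: [-0.3, -0.1, -0.2]
finger_gap: 0.0134
grip_force: 0.0
time_s: 4.7
position: [0.5558, -0.0286, 0.1491]
tool_rot: [0.962, -0.273, -0.002, 0.0]
contact_force: [-0.2, -0.9, -3.7]
finger_gap: 0.0116
grip_force: 50.0
```

```bash
python3 - <<'E'
from h import *
np.set_printoptions(precision=4,suppress=True)
out=[]
for c,(u,v,s) in (("top",(470,208,32)),("scene",(155,300,36))):
    im=arm.get_image(c); crop=im["color"][v-s:v+s,u-s:u+s,::-1]
    out.append(cv2.resize(crop,(400,400),interpolation=cv2.INTER_CUBIC))
    if c=="top":
        for r in arm.mark_of("housing",im)[:1]: print(r["conf"],world(im,r["position"]))
    C=np.array([.559,-.2635,.06]); print(c,pix(im,C), (pix(im,C)-[u-s,v-s])*400/(2*s))
    for dx in ([.01,0,0],[0,.01,0]): print((pix(im,C+dx)-pix(im,C))*400/(2*s))
cv2.imwrite("pics/rim.png",np.hstack(out))
E
```

```text
0.88 [ 0.5593 -0.263  -0.0023]
top [474.2463 202.1306] [226.5391 163.3164]
[ -2.3358 -34.1497]
[-35.1902   0.7508]
scene [150.8151 292.7445] [176.7503 159.6918]
[ 0.6432 26.8934]
[33.8278 -5.4915]
```

View pics/rim.png

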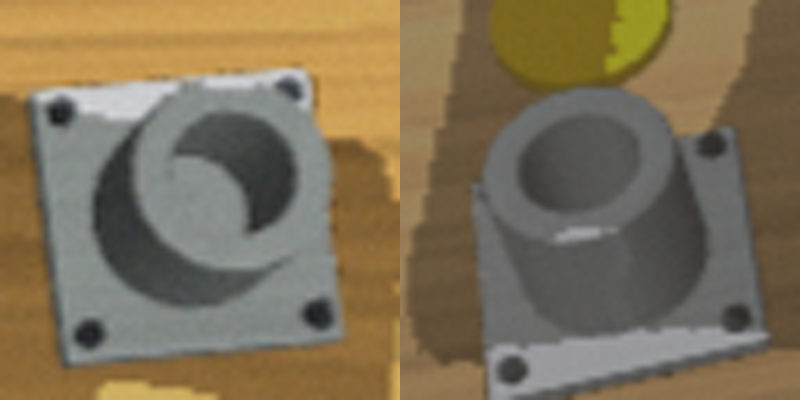

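The rim centre is at (232,177) in the left (top) crop and (579,164) in the right (scene) crop. The estimates average to (0.557, -0.264).

```bash
python3 - <<'E'
from h import *
u=np.array([.851,-.525]); t=np.array([.5573,-.2645])+.040*u; delta(t[0],t[1],.150,-31.7)
E
```

```text
row [165.3 199.9  -1.5] -0.0 yaw -31.7
```

```bash
python3 -m inch '[[33,40,0,0],[66,80,0,0],[99,120,0,0],[132,160,0,0],[165,200,0,0]]'; python3 -m inch '[[0,0,0,0],[0,0,0,0],[0,0,0,0]]'
python3 - <<'E'
from h import *
np.set_printoptions(precision=4,suppress=True)
s=arm.sense(); p=np.array(s["position"]); r=R.from_quat(s["tool_rot"])
h=.0476 # TCP height above gauge origin
out=[]
for c,(u,v) in (("scene",(150,285)),("wrist",(320,300))):
    im=arm.get_image(c)
    for l in ("gauge","nogo_end"):
        for q in arm.mark_of(l,im)[:1]: w=world(im,q["position"]);print(c,l,q["conf"],w,r.inv().apply(w-p)*1000)
    go=p+r.apply([-.040,0,h]); print("expected go",go,pix(im,go))
    if c=="scene":
        out=im["color"][200:360,60:260,::-1]; out=cv2.resize(out,(800,600)[0:2],interpolation=cv2.INTER_CUBIC)
        for P in (go,go+[0,0,.078]): 
            a=(pix(im,P)-[60,200])*[4,600/160]; cv2.circle(out,tuple(int(i) for i in a),3,(0,0,255),-1)
        cv2.imwrite("pics/s2.png",out)
    else: save(im,"w3")
delta(.5914,-.2855,.15,-31.7)
E
```

```text
time_s: 5.48
position: [0.5919, -0.287, 0.1496]
tool_rot: [0.962, -0.273, -0.001, -0.0]
contact_force: [0.6, -0.1, -4.0]
finger_gap: 0.0118
grip_force: 50.0
time_s: 5.85
position: [0.5923, -0.2842, 0.151]
tool_rot: [0.962, -0.272, -0.0, -0.0]
contact_force: [0.1, -0.5, -3.3]
finger_gap: 0.0117
grip_force: 50.0
scene gauge 0.88 [ 0.5598 -0.2614  0.0988] [-39.5642  -2.421   52.2841]
scene nogo_end 0.95 [ 0.6202 -0.2979  0.1027] [30.9691 -2.9129 48.2689]
expected go [ 0.5582 -0.2632  0.1035] [145.055  276.6162]
expected go [ 0.5582 -0.2632  0.1035] [321.416  313.8936]
row [-0.7  1.   1.8] 0.1 yaw -31.6
```

View pics/s2.png

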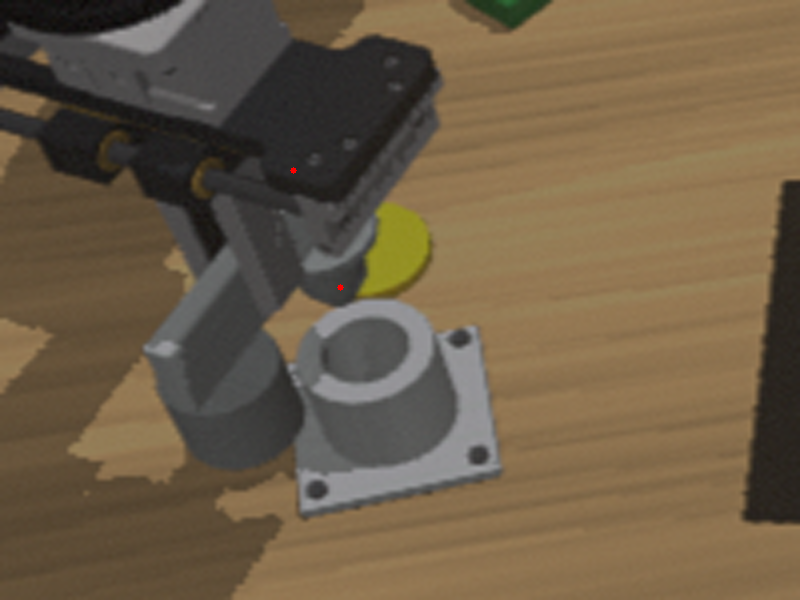

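View pics/w3.png

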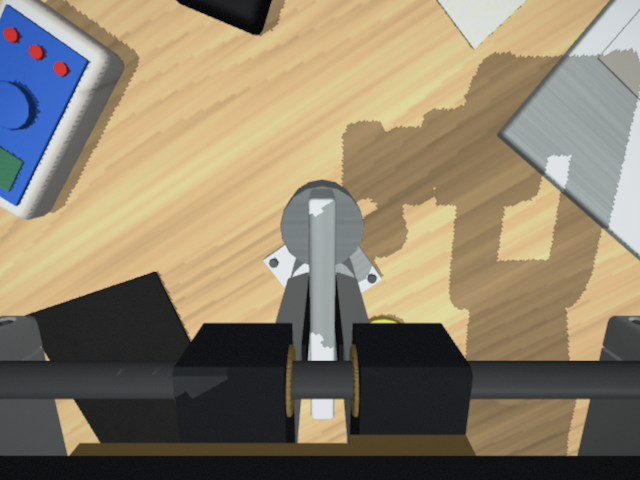

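The scene view puts the go foot at about (338,293), directly above the rim, which is centred at (367,352). That matches the prediction to 1–2 mm. I'll lower it in stages and watch the force.

```bash
python3 -m inch '[[0,0,25,0],[0,0,45,0],[0,0,58,0],[0,0,58,0]]'; python3 -m inch '[[0,0,6,0],[0,0,12,0],[0,0,16,0],[0,0,16,0]]'
```

```text
time_s: 6.65
position: [0.5914, -0.2851, 0.0915]
tool_rot: [0.962, -0.273, -0.002, -0.0]
contact_force: [0.1, -0.5, -4.6]
finger_gap: 0.0115
grip_force: 50.0
time_s: 7.15
position: [0.5923, -0.2857, 0.0771]
tool_rot: [0.962, -0.273, -0.0, 0.0]
contact_force: [-0.0, 0.4, -3.5]
finger_gap: 0.0116
grip_force: 50.0
```

```bash
python3 -m inch '[[0,0,4,0],[0,0,7,0],[0,0,9,0],[0,0,9,0]]'; python3 -m inch '[[0,0,1,0],[0,0,1,0],[0,0,1,0]]'
```

```text
time_s: 7.65
position: [0.5924, -0.2857, 0.0685]
tool_rot: [0.962, -0.273, 0.0, 0.0]
contact_force: [-0.2, 0.0, -3.6]
finger_gap: 0.0117
grip_force: 50.0
time_s: 8.02
position: [0.5925, -0.2858, 0.0682]
tool_rot: [0.962, -0.273, 0.0, 0.0]
contact_force: [-0.0, 1.1, -0.7]
finger_gap: 0.0115
grip_force: 50.0
```

```bash
python3 -m inch '[[0,0,1,0],[0,0,1,0],[0,0,1,0]]'; python3 -m inch '[[0,0,-30,0],[0,0,-65,0],[0,0,-65,0],[0,0,-65,0]]'; python3 -m inch '[[-35,0,0,0],[-70,0,0,0],[-70,0,0,0],[-70,0,0,0]]'
```

```text
time_s: 8.4
position: [0.5926, -0.2858, 0.0681]
tool_rot: [0.962, -0.273, 0.001, 0.0]
contact_force: [-1.9, 0.9, 5.5]
finger_gap: 0.0117
grip_force: 50.0
time_s: 8.9
position: [0.5916, -0.2852, 0.1291]
tool_rot: [0.962, -0.273, -0.001, -0.0]
contact_force: [-0.4, 0.6, -4.4]
finger_gap: 0.0118
grip_force: 50.0
time_s: 9.4
position: [0.5325, -0.2487, 0.1298]
tool_rot: [0.962, -0.273, -0.001, -0.0]
contact_force: [1.0, 0.1, -3.1]
finger_gap: 0.0118
grip_force: 50.0
```

The collar seated with about 9 N. Next I'll press the no-go leg on the rim; contact is expected at TCP z of about 0.108.

```bash
python3 -m inch '[[0,0,10,0],[0,0,19,0],[0,0,19,0],[0,0,19,0]]'; python3 -m inch '[[0,0,2,0],[0,0,2,0],[0,0,3,0],[0,0,3,0]]'
```

```text
time_s: 9.9
position: [0.5329, -0.249, 0.1123]
tool_rot: [0.962, -0.273, -0.0, -0.0]
contact_force: [0.9, -0.7, -3.2]
finger_gap: 0.0118
grip_force: 50.0
time_s: 10.4
position: [0.5328, -0.2489, 0.1095]
tool_rot: [0.962, -0.273, -0.0, 0.0]
contact_force: [0.3, -0.2, -3.9]
finger_gap: 0.0116
grip_force: 50.0
```

```bash
python3 -m inch '[[0,0,1,0],[0,0,2,0],[0,0,2,0],[0,0,2,0]]'; python3 -m inch '[[0,0,1,0],[0,0,1,0],[0,0,1,0]]'
```

```text
time_s: 10.9
position: [0.5329, -0.2489, 0.1079]
tool_rot: [0.962, -0.273, 0.0, 0.0]
contact_force: [-1.9, 0.3, -1.1]
finger_gap: 0.0114
grip_force: 50.0
time_s: 11.28
position: [0.5329, -0.2489, 0.1079]
tool_rot: [0.962, -0.273, 0.001, 0.0]
contact_force: [-2.5, 2.3, 5.8]
finger_gap: 0.0115
grip_force: 50.0
```

Contact at z = 0.108, pressing with about 9 N and not entering. I'll hold briefly, lift, and work out the way back to the original stand.

```bash
python3 -m inch '[[0,0,0,0],[0,0,0,0],[0,0,-25,0],[0,0,-45,0],[0,0,-45,0]]'; python3 -c "
from h import *
delta(.5575,-.029,.15,-31.7)"
```

```text
time_s: 11.9
position: [0.5339, -0.2496, 0.1525]
tool_rot: [0.962, -0.273, 0.002, 0.001]
contact_force: [0.7, -1.0, -2.8]
finger_gap: 0.0115
grip_force: 50.0
row [ -95.8 -200.1    2.1] -0.0 yaw -31.7
```

```bash
python3 -m inch '[[-24,-50,0,0],[-48,-100,0,0],[-72,-150,0,0],[-90,-190,0,0],[-96,-200,0,0]]'; python3 -m inch '[[0,0,30,0],[0,0,60,0],[0,0,85,0],[0,0,92,0],[0,0,92,0]]'; python3 -m inch '[[0,0,0,0],[0,0,0,0]]'
```

```text
time_s: 12.52
position: [0.5556, -0.0255, 0.1493]
tool_rot: [0.962, -0.271, -0.001, -0.0]
contact_force: [0.7, -0.6, -2.7]
finger_gap: 0.0115
grip_force: 50.0
time_s: 13.15
position: [0.5559, -0.0288, 0.0588]
tool_rot: [0.962, -0.274, -0.001, 0.0]
contact_force: [0.6, -0.0, -3.7]
finger_gap: 0.0122
grip_force: 50.0
time_s: 13.4
position: [0.5572, -0.0286, 0.0609]
tool_rot: [0.962, -0.273, 0.001, -0.0]
contact_force: [-0.4, -0.7, -3.7]
finger_gap: 0.0119
grip_force: 50.0
```

Another 9 mm to the mat, slowly.

```bash
python3 -m inch '[[0,0,4,0],[0,0,7,0],[0,0,8,0],[0,0,8,0]]';  python3 -m inch '[[0,0,1,0],[0,0,1,0],[0,0,1,0]]'
```

```text
time_s: 13.9
position: [0.5564, -0.0283, 0.0521]
tool_rot: [0.962, -0.273, 0.0, 0.0]
contact_force: [-1.5, 0.3, 0.6]
finger_gap: 0.0117
grip_force: 50.0
time_s: 14.28
position: [0.5565, -0.0284, 0.052]
tool_rot: [0.962, -0.273, 0.0, 0.0]
contact_force: [-1.9, -0.7, 4.7]
finger_gap: 0.0115
grip_force: 50.0
```

```bash
python3 -m inch '[[0,0,0,0],[0,0,0,0],[0,0,0,0],[0,0,0,0],[0,0,0,0]]' 60; python3 -m inch '[[0,0,-20,0],[0,0,-50,0],[0,0,-100,0],[0,0,-130,0],[0,0,-130,0]]'; python3 -m inch '[[0,0,0,0],[0,0,0,0]]'
python3 - <<'E'
from h import *
np.set_printoptions(precision=4,suppress=True)
im=arm.get_image("scene"); cv2.imwrite("pics/end.png",im["color"][150:400,100:440,::-1])
for l in ("gauge","nogo_end","pad"):
    for r in arm.mark_of(l,im)[:1]: print(l,r["conf"],world(im,r["position"]))
E
```

```text
time_s: 14.9
position: [0.5562, -0.0283, 0.0503]
tool_rot: [0.962, -0.273, -0.0, 0.0]
contact_force: [-0.1, -0.0, 0.5]
finger_gap: 0.0579
grip_force: 0.0
time_s: 15.52
position: [0.558, -0.0285, 0.1838]
tool_rot: [0.962, -0.273, 0.003, -0.0]
contact_force: [0.0, -0.3, -0.7]
finger_gap: 0.06
grip_force: 0.0
time_s: 15.78
position: [0.555, -0.0281, 0.1779]
tool_rot: [0.962, -0.273, -0.002, 0.0]
contact_force: [0.2, 0.5, 0.3]
finger_gap: 0.0601
grip_force: 0.0
gauge 0.79 [ 0.5251 -0.007   0.002 ]
nogo_end 0.94 [ 0.5837 -0.0403  0.0068]
pad 0.66 [ 0.5603 -0.0247  0.0033]
```

View pics/end.png

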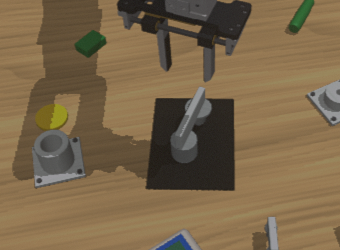

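The gauge stands upright on the mat, with its feet near (185,150) and (200,110) in the crop, well inside the outline. The gripper is clear above it.

```bash
python3 -c "
from workcell import arm
print(arm.hand_in())"
```

```text
the job is handed in; nothing more can be done
None
```

Job handed in at about 16 s: the go leg went fully home with its collar on the rim, the no-go leg was pressed on the rim at about 9 N and did not enter, and the gauge stands released upright on the mat; the hand-in returned no verdict.

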